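# Clamp a miniature panel on the table easel

### The arm

A 6-joint arm with a two-finger parallel gripper is mounted at the origin on the work surface. World frame = base frame: x ahead of the robot, y to its left, z up, the work surface at z = 0. Lengths are in m, angles in rad, forces in N, time in s.
With the tool pointing down it reaches from about 0.35 to 0.85 m from the base axis. Payload 8.1 kg.
Tool frame: the origin (TCP) lies on the mounting face of the last link; the fingertips stand 186 mm ahead of it and the grasp point (between the pads) lies 167 mm ahead of it; z points along the fingers, y is the direction in which the jaws open and shut (so a half turn about z gives the same grasp; the last joint's range is limited). The gripper opens to 93 mm and grips with 3 to 60 N. Pads are 15 mm wide; open, the fingers measure 128 mm over their backs; the gripper's body (75 mm by 188 mm) begins 65 mm behind the grasp point.
Start: joints at [-1.286, 0.13, 1.488, -0, 1.523, -0.085], TCP at [0.217, -0.559, 0.405] pointing down, gripper open.
Joint ranges: [-2.96, 2.96], [-0.89, 2.26], [0.02, 2.5], [-1.34, 4.48], [0, 2.73], [-2.66, 2.66]. Speed limits (rad/s): [2.39, 2.39, 2.79, 3.14, 3.14, 3.14].

### API

Orientations are given as a rotation vector (axis times angle).
In Python, from plant import robot, read_camera, spotter gives the robot as it stands.
- The arm moves only by the tool arm_command, never from a script. Its arguments are lists of equal length, an entry for each row: "xyz": the shift along the world's x, y, z in cm, a list of three; "turn": the turn, a rotation vector about the world's x, y, z in rad, a list of three. A call has 1 to 12 rows; each row shifts and turns the commanded pose from where the row before left it; what a row does not reach is not made up. A row lasts 1/8 s, in which the tool goes at most 62.5 mm and 10.7 degrees, less where a joint would pass 70% of its speed; a pose out of reach is approached as far as the arm can. A call is refused whole if a number of a shift passes 6.25 or a number of a turn 0.188, either way. A call with a gripper value outside its range is refused whole. "gripper" is the finger opening in cm, from 0 to 9.3, set as the call begins (left out, the last holds). The fingers move at their own pace and stop on an object; "force" is the grip in N (left out, the last holds). Time passes only in rows, so rows that do not move let the fingers close. It gives the time, the measured TCP pose, the force and the opening at its end, in the units of the state.
- robot.read_state(): the state, without advancing time (a new reading comes with each control period).
- read_camera(name): name is "scene" or "side" or "wrist"; returns a dict with "frame" (480x640x3 uint8, red, green, blue), "z_map" (480x640 float32, m along the optical axis (not along the pixel's ray), 0 where there is no reading), "fx", "fy", "cx", "cy" (pixels), "eye" and "orientation" of the camera in the world. Camera axes: x right, y down, z forward; pixel columns grow to the right and rows downward; lengths in m; the calibration is good to about 2 mm. A picture is of the moment at which its call begins.
- robot.close_job(): hands the job in, once; it reports no verdict.
Trained networks look in a picture, given as the dict that the camera call returned (one of the last four; its "shot" number tells which), for a name from the list of things; names that differ only in an ending like _2 or _b are one class to them, and where a whole thing is asked for, a point or a joint stands for the part that bears it (a point fixed in the world has none). Each returns a list of dicts, best first, with "confidence" (0 to 1); they miss things now and then, are a little off and sometimes report something else, mostly with a low value. They report only what shows in the picture. A call takes as long as a camera call. They do not tell look-alikes from the thing itself.
- spotter.masks_of(picture, query): "pixels" (480x640 bool, what is visible of it) and "centre" ([row, column] in pixels, amid what is visible of it).
The state is a dict: "t": time; "q": joint angles; "dq": joint speeds; "joint_torque": joint torques, N m; "tool_pos": TCP position; "orientation": TCP orientation; "force": force on the tool from outside, world axes, zero at the start; "wrist_torque": the same for the moment, N m; "opening": finger opening in m.
Only numpy, scipy, OpenCV 4.12 (cv2) and the standard library are available. Lean on these libraries where they do the work, as an engineer would, in place of code of your own. Each camera call takes 0.05 s, during which the arm holds its last target. There are 200 camera calls.

### The job

Lay the little painting panel white face up on the sloping easel, in the middle and squarely with its short edge down against the ledge; lower it on, do not let it drop. Then slide the clamp down the slope until it stops against the panel's upper edge, and only then turn the clamp's knob clockwise until it clicks past its detent and stays over. Let go, and leave the paint bottle, jar and pot where they stand.

Things in the scene. Friction and masses are not known exactly. Their poses are not given: they have to be found in the camera images.
- panel_center (a point): Centre of the loose painting panel: plywood block 85 (its x) x 50 (its y) x 12 (its z) mm, about 40 g, upper face (+z) primed white. It starts flat on the table, white face up, this point 6 mm above the table. Grip it across its 50 mm width. Either short end may go to the ledge.
- rest: Sloping plate of the fixed wooden easel, tilted 35 deg. Origin: on the plate's surface, middle of the line where it meets the ledge, 42 mm above the table. x up-slope (to the robot's right), y along the ledge (away from the robot), z out of the plate. Plate x -12 to 250 mm, 130 mm wide; ledge 110 mm long, 14 mm proud, its stop face at x = 0. The panel belongs flat at x 0 to 85 mm, y = 0.
- clamp_face (a point): Middle of the ledge-side face of the aluminium clamp, 6 mm out of the plate; axes as rest. The clamp is a block 72 mm along the slope, 56 mm wide, top 15.5 mm out of the plate; it slides only along the plate's middle line (y = 0). It starts with this face 125 to 155 mm up-slope of the ledge.
- clamp (a joint): Travel of the clamp down the slope, m: 0 at its upper end, at most 0.09; its face is 0.155 minus this value from the ledge. About 4 N friction (plus 30 N per m/s drag) resists; it stays where left. The knob may serve as its handle. Turning the knob neither moves nor locks the slide here. A panel in its way stops it.
- knob_grip (a point): On the axis of the clamp's black knob, 49.5 mm out of the plate, 36 mm up-slope of the clamp face; turns with the knob, z out of the plate. Knob: disc 44 mm across with a grip bar on it 44 mm long, 14 mm wide; the bar's top is 9 mm beyond this point, the disc's upper face 21 mm below it. At joint value 0 these axes are parallel to rest's.
- knob (a joint): Turn of the knob, rad, growing clockwise seen facing the plate: 0 unlocked, 1.2 far stop; starts at 0. A sprung detent ridge is at 0.6: before it the knob pushes back (0.1 N m at most, plus 0.015 friction), past it it snaps on to 1.2 and stays; locked is past 1.0. At value q the grip bar stands 0.6 - q rad anticlockwise of the up-slope line.
- paint_bottle_center (a point): Yellow paint bottle, upright, loose, 42 mm across, 85 mm high; the point is its centre, 42 mm up. Leave alone.
- dark_jar_center (a point): Glass jar with black lid, upright, loose, 50 mm across, 62 mm high; the point is its centre, 31 mm up. Leave alone.
- white_pot_center (a point): White pot, upright, loose, 44 mm across, 45 mm high; the point is 22 mm up. Leave alone.
Not all that is in view belongs to the job. What is shaped like the part that bears panel_center but black or pink is not meant.

How it is judged:
By the outcome, as a careful person would: the job done as asked, in the order asked, and still so for the second after the job is handed in, with the robot touching nothing.
It also fails if it takes over 67 s, if anything falls off the work surface, if the arm or the gripper's body presses on something with over 40 N, if the wrist force passes 120 N, or if a joint passes its speed limit or range.

## Working session

There is one attempt and no reset: what is moved stays moved. The work goes in short steps, Python scripts to look and compute and a tool call to move; the robot and the scene stay as the last step left them, time stands still between calls to the robot, and variables do not carry over. Pictures are saved under pics/ and viewed, about 8 in all and at most 12, crops included, and the job is handed in when it is done.

Besides the shell and the picture viewer there is one more tool, called as name(argument=value, ...) on one line, values as JSON. arm_command: Moves the arm, as the interface text tells. Its arguments: {"type":"object","properties":{"xyz":{"type":"array","items":{"type":"array","items":{"type":"number"}}},"turn":{"type":"array","items":{"type":"array","items":{"type":"number"}}},"gripper":{"type":"number"},"force":{"type":"number"}},"required":["xyz","turn"]}

```bash
ls; mkdir -p pics; cat > h.py <<'E'
import numpy as np, cv2
from scipy.spatial.transform import Rotation as R
from plant import robot, read_camera, spotter
def rot(o):
    o=np.array(o); 
    return o if o.shape==(3,3) else R.from_rotvec(o).as_matrix()
def pts(c,mask):
    v,u=np.nonzero(mask&(c["z_map"]>0)); z=c["z_map"][v,u]
    p=np.c_[(u-c["cx"])/c["fx"]*z,(v-c["cy"])/c["fy"]*z,z]
    return p@rot(c["orientation"]).T+np.array(c["eye"])
def pix(c,p):
    q=(np.array(p)-c["eye"])@rot(c["orientation"]); return c["fx"]*q[...,0]/q[...,2]+c["cx"],c["fy"]*q[...,1]/q[...,2]+c["cy"]
def save(c,n): cv2.imwrite("pics/"+n,c["frame"][...,::-1])
E
python3 - <<'E'
from h import *
for n in ["scene","side"]:
    c=read_camera(n); save(c,n+"0.png"); print(n,np.round(c["eye"],3),np.round(c["orientation"],3).tolist(),c["fx"])
    for q in ["panel_center","rest","clamp_face","knob_grip","paint_bottle_center","dark_jar_center","white_pot_center"]:
        for d in spotter.masks_of(c,q)[:4]:
            P=pts(c,d["pixels"]); print(q,round(d["confidence"],2),np.round(d["centre"]),len(P),np.round(np.median(P,0),3) if len(P) else '')
s=robot.read_state(); print({k:np.round(v,3).tolist() for k,v in s.items()})
E
```

```text
pics
scene [1.248 0.571 0.902] [-1.062, -2.37, 1.058] 512.6225592086832
panel_center 0.83 [314. 412.] 713 [0.52  0.224 0.014]
panel_center 0.58 [321. 473.] 659 [0.444 0.335 0.014]
rest 0.56 [212. 309.] 4720 [ 0.492 -0.113  0.11 ]
rest 0.4 [190. 308.] 292 [ 0.485 -0.128  0.17 ]
clamp_face 0.55 [191. 307.] 632 [ 0.488 -0.131  0.159]
knob_grip 0.64 [192. 306.] 287 [ 0.486 -0.127  0.169]
knob_grip 0.57 [193. 306.] 625 [ 0.488 -0.131  0.159]
knob_grip 0.56 [209. 310.] 4883 [ 0.491 -0.114  0.11 ]
paint_bottle_center 0.57 [194. 243.] 381 [ 0.493 -0.376  0.044]
dark_jar_center 0.94 [365. 377.] 808 [0.711 0.259 0.051]
white_pot_center 0.79 [390. 444.] 524 [0.664 0.39  0.044]
side [0.063 0.553 0.896] [-1.036, 2.454, -1.008] 501.455868607218
panel_center 0.86 [352. 288.] 1043 [0.512 0.222 0.012]
panel_center 0.7 [420. 270.] 1279 [0.434 0.335 0.012]
panel_center 0.63 [334. 344.] 984 [0.469 0.106 0.012]
rest 0.86 [245. 416.] 6534 [ 0.472 -0.115  0.111]
clamp_face 0.67 [228. 421.] 942 [ 0.468 -0.133  0.16 ]
knob_grip 0.54 [226. 421.] 377 [ 0.472 -0.129  0.171]
paint_bottle_center 0.82 [208. 479.] 332 [ 0.478 -0.379  0.056]
dark_jar_center 0.91 [303. 219.] 678 [0.688 0.258 0.05 ]
white_pot_center 0.93 [360. 182.] 513 [0.642 0.388 0.043]
white_pot_center 0.59 [229. 425.] 916 [ 0.468 -0.132  0.161]
{'t': 0.8, 'q': [-1.286, 0.13, 1.488, 0.0, 1.523, -0.085], 'dq': [0.0, 0.003, 0.002, 0.0, 0.001, 0.001], 'joint_torque': [0.001, -55.971, -49.202, 0.077, 0.023, -0.0], 'tool_pos': [0.217, -0.559, 0.405], 'orientation': [-3.088, -0.578, -0.0], 'force': [0.146, 0.437, 0.779], 'wrist_torque': [0.031, -0.042, 0.089], 'opening': 0.093}
```

```bash
python3 - <<'E'
import cv2,numpy as np
a=cv2.imread("pics/scene0.png");b=cv2.imread("pics/side0.png")
a=cv2.resize(a[150:420,220:540],None,fx=1.24,fy=1.1);b=cv2.resize(b[180:450,170:500],(a.shape[1],a.shape[0]))
c=cv2.resize(np.hstack([a,b]),(800,300));
# stacked larger
A=cv2.imread("pics/scene0.png")[160:420,210:530];B=cv2.imread("pics/side0.png")[190:450,170:490]
cv2.imwrite("pics/both.png",cv2.resize(np.vstack([A,B]),(369*1,600)) if 0 else np.hstack([cv2.resize(A,(400,325),interpolation=3),cv2.resize(B,(400,325),interpolation=3)]))
E
```

```text
(no output)
```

View pics/both.png

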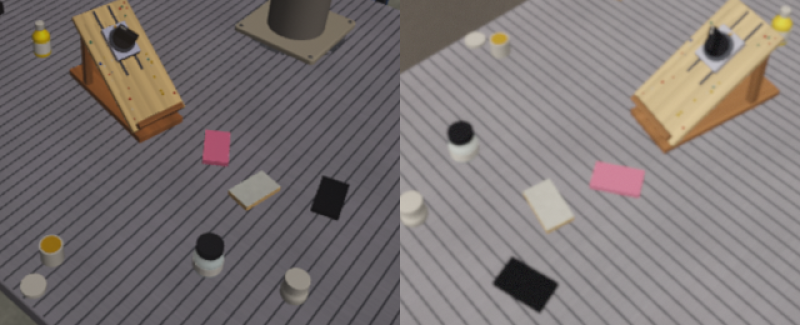

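View pics/side0.png

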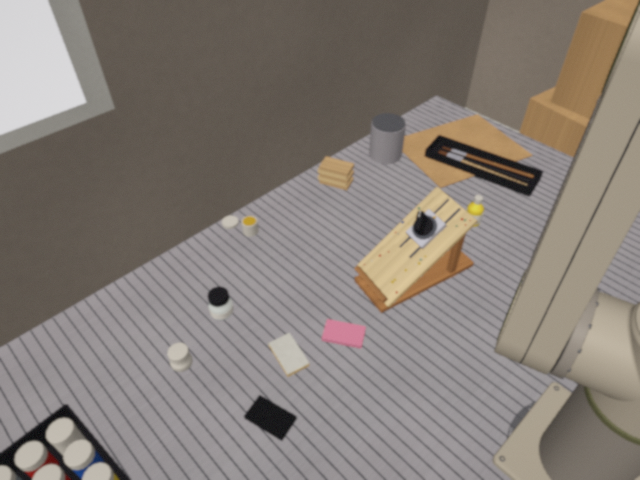

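arm_command(xyz=[[2.9, 5.7, 1], [2.9, 5.7, 1], [2.9, 5.7, 1], [2.9, 5.7, 1], [2.9, 5.7, 1], [2.9, 5.7, 1], [2.9, 5.7, 0], [2.9, 5.7, 0], [0, 0, 0]], turn=[[0, 0, 0], [0, 0, 0], [0, 0, 0], [0, 0, 0], [0, 0, 0], [0, 0, 0], [0, 0, 0], [0, 0, 0], [0, 0, 0]])

```text
t: 1.92
tool_pos: [0.4427, -0.114, 0.4629]
orientation: [-3.085, -0.588, -0.001]
force: [-0.1, -0.8, -1.5]
opening: 0.0927
```

```bash
python3 - <<'E'
from h import *
c=read_camera("wrist"); save(c,"w1.png"); s=robot.read_state()
T=rot(s["orientation"]); print("cam in tool",np.round(T.T@(np.array(c["eye"])-s["tool_pos"]),3),np.round(T.T@rot(c["orientation"]),2).tolist(),c["fx"],np.round(s["tool_pos"],3),np.round(c["eye"],3))
for q in ["rest","clamp_face","knob_grip"]:
    for d in spotter.masks_of(c,q)[:3]:
        P=pts(c,d["pixels"]); print(q,round(d["confidence"],2),np.round(d["centre"]),len(P),np.round(np.median(P,0),3) if len(P) else '')
        if q=="rest" and len(P)>3000:
            # ransac plane
            rng=np.random.default_rng(0);best=0
            for _ in range(300):
                a=P[rng.choice(len(P),3)];n=np.cross(a[1]-a[0],a[2]-a[0]);n/=np.linalg.norm(n)+1e-12
                i=abs((P-a[0])@n)<.002
                if i.sum()>best: best=i.sum();I=i
            Q=P[I];m=Q.mean(0);n=np.linalg.svd(Q-m,full_matrices=False)[2][2];n*=np.sign(n[2])
            print("plane",best,np.round(n,3),np.degrees(np.arccos(n[2])),np.round(m,3),"up yaw",np.degrees(np.arctan2(-n[1],-n[0])))
E
```

```text
cam in tool [ 0.077 -0.     0.019] [[0.0, -0.96, -0.27], [1.0, 0.0, -0.0], [0.0, -0.27, 0.96]] 403.44690845933997 [ 0.442 -0.116  0.463] [ 0.514 -0.088  0.444]
rest 0.85 [189. 368.] 47601 [ 0.486 -0.136  0.136]
plane 37621 [0.131 0.559 0.819] 35.021073956163946 [ 0.484 -0.134  0.122] up yaw -103.14662400744373
clamp_face 0.72 [206. 379.] 7261 [ 0.479 -0.144  0.166]
knob_grip 0.86 [200. 372.] 3244 [ 0.479 -0.134  0.175]
```

View pics/w1.png

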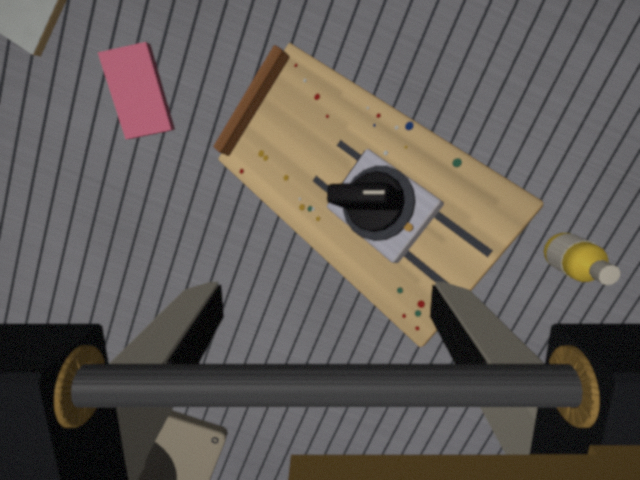

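```bash
cat > easel.py <<'E'
from h import *
c=read_camera("wrist"); save(c,"w2.png")
P=pts(c,np.ones((480,640),bool))
n0=np.array([.131,.559,.819]); m=np.array([.484,-.134,.122])
I=(abs((P-m)@n0)<.003)&(np.linalg.norm(P-m,axis=1)<.17)
Q=P[I]; m=Q.mean(0); n=np.linalg.svd(Q-m,full_matrices=False)[2][2]; n*=np.sign(n[2])
u=np.array([-n[0],-n[1],0]);u-=n*(u@n);u/=np.linalg.norm(u); v=np.cross(n,u)
q=np.c_[(Q-m)@u,(Q-m)@v].astype(np.float32)
# dense mask -> largest component
g=np.zeros((500,500),np.uint8); ij=np.round(q*1000+250).astype(int); ok=((ij>=0)&(ij<500)).all(1); g[ij[ok,1],ij[ok,0]]=255
g=cv2.morphologyEx(g,cv2.MORPH_CLOSE,np.ones((5,5)));g=cv2.morphologyEx(g,cv2.MORPH_OPEN,np.ones((5,5)))
k=max(cv2.findContours(g,0,2)[0],key=cv2.contourArea); r=cv2.minAreaRect(k); print("rect mm",r)
b=cv2.boxPoints(r); e=b[1]-b[0]; f=b[2]-b[1]; L=e if np.linalg.norm(e)>np.linalg.norm(f) else f; a=np.arctan2(L[1],L[0]); a=(a+np.pi/2)%np.pi-np.pi/2
print("edge angle vs gradient deg",np.degrees(a), "normal",n, "tilt",np.degrees(np.arccos(n[2])))
X=u*np.cos(a)+v*np.sin(a); Y=np.cross(n,X); 
cc=(np.array(r[0])-250)/1000; C=m+cc[0]*u+cc[1]*v
h=(P-C)@n; x=(P-C)@X; y=(P-C)@Y
led=(h>.010)&(h<.018)&(x<-.09)&(x>-.16)&(abs(y)<.07)
print("ledge x",np.percentile(x[led],[1,50,99]),"y",np.percentile(y[led],[1,99]),"h",np.median(h[led]))
xs=np.percentile(x[led],99); O=C+X*xs
O=O+n*0
print("rest O",O,"X",X,"Y",Y,"yaw X",np.degrees(np.arctan2(X[1],X[0])))
cl=(h>.0125)&(h<.0185)&(abs(y)<.045)&(x>-.07)
print("clamp x from ledge",np.percentile(x[cl]-xs,[1,99]),"y",np.percentile(y[cl],[1,99]),"h",np.median(h[cl]))
kb=(h>.050)&(h<.065)&(abs(y)<.05); z=np.c_[x[kb]-xs,y[kb]].astype(np.float32)
print("bar",cv2.minAreaRect(z*1000),"h",np.median(h[kb]), np.percentile(h[kb],[1,99]))
np.savez("rest.npz",O=O,X=X,Y=Y,N=n)
E
python3 easel.py
```

```text
rect mm ((229.5, 245.49996948242188), (128.99996948242188, 262.99993896484375), 90.0)
edge angle vs gradient deg 0.0 normal [0.13047344 0.55876194 0.81900047] tilt 35.01513809847841
ledge x [-0.13026156 -0.12216491 -0.11795456] y [-0.05355444  0.05338869] h 0.013613560770967162
rest O [ 0.50448689 -0.0230411   0.04341988] X [-0.18623064 -0.79754619  0.57379284] Y [ 9.73804309e-01 -2.27387703e-01 -1.38777878e-17] yaw X -103.14332349867514
clamp x from ledge [0.12699426 0.19872586] y [-0.02752876  0.02774462] h 0.015352079434642115
bar ((7.0170440673828125, -16.53014373779297), (68.04702758789062, 353.02362060546875), 89.7818832397461) h 0.05786058285800538 [0.05017549 0.0647352 ]
```

arm_command(xyz=[[0.8, 5.5, 0], [0.8, 5.5, 0], [0.8, 5.5, 0], [0.8, 5.5, 0], [0, 5.5, 0], [0, 0, 0], [0, 0, 0]], turn=[[0, 0, 0], [0, 0, 0], [0, 0, 0], [0, 0, 0], [0, 0, 0], [0, 0, 0], [0, 0, 0]])

```text
t: 3.05
tool_pos: [0.4739, 0.1559, 0.4625]
orientation: [3.088, 0.575, -0.001]
force: [-0.5, 0.1, -0.1]
opening: 0.0933
```

```bash
cat > panel.py <<'E'
from h import *
c=read_camera("wrist"); save(c,"w3.png"); s=robot.read_state()
print(np.round(s["tool_pos"],4),np.round(rot(s["orientation"]),3).tolist())
D=spotter.masks_of(c,"panel_center")
for i,d in enumerate(D[:4]):
    P=pts(c,d["pixels"]); col=np.median(c["frame"][d["pixels"]],0)
    t=P[abs(P[:,2]-.012)<.006]; 
    if len(t)<50: continue
    r=cv2.minAreaRect((t[:,:2]*1000).astype(np.float32)); b=cv2.boxPoints(r);e=b[1]-b[0];f=b[2]-b[1];L=e if np.linalg.norm(e)>np.linalg.norm(f) else f
    print(round(d["confidence"],2),np.round(d["centre"]),col,np.round(r[0],1),np.round(r[1],1),"long axis deg",np.degrees(np.arctan2(L[1],L[0]))%180,"z",np.median(t[:,2]))
E
python3 panel.py; python3 -c "
import cv2;i=cv2.imread('pics/w3.png');cv2.imwrite('pics/w3c.png',i)"
```

```text
[0.4739 0.1555 0.4626] [[0.933, 0.359, -0.0], [0.359, -0.933, -0.001], [-0.0, 0.0, -1.0]]
0.7 [135. 282.] [164. 166. 160.] [515.8 220.3] [50.1 85.1] long axis deg 166.91599 z 0.012802274907362798
```

View pics/w3.png

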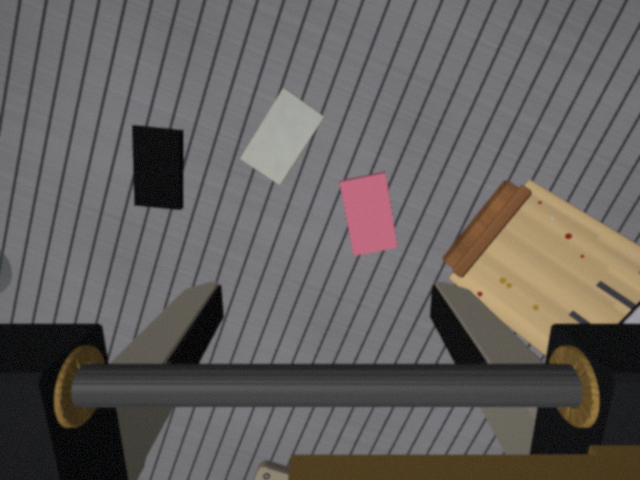

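The three look-alike blocks in w3 are black (row 167, col 158), white (135, 282) and pink (213, 368). The white one fits: it has the primed face and measures 85 x 50 mm. The view also shows the easel ledge at right.

arm_command(xyz=[[1.05, 1.62, -5], [1.05, 1.62, -5], [1.05, 1.62, -5], [1.05, 1.62, -5], [0, 0, 0], [0, 0, 0]], turn=[[0, 0, -0.149], [0, 0, -0.149], [0, 0, -0.149], [0, 0, -0.149], [0, 0, 0], [0, 0, 0]], gripper=7.5)

```text
t: 3.9
tool_pos: [0.5163, 0.2209, 0.2644]
orientation: [-3.121, 0.352, -0.002]
force: [0.3, 0.4, 0.4]
opening: 0.0752
```

```bash
python3 panel.py; python3 -c "
import cv2
i=cv2.imread('pics/w3.png');cv2.imwrite('pics/w4.png',i)"
```

```text
[0.5167 0.2211 0.2655] [[0.975, -0.223, 0.004], [-0.223, -0.975, 0.001], [0.003, -0.002, -1.0]]
0.83 [270. 520.] [187. 104. 124.] [473.  103.6] [86.6 50. ] long axis deg 32.595425 z 0.01291804948017175
0.81 [250. 327.] [163. 165. 157.] [516.1 220.1] [50.1 85. ] long axis deg 166.93243 z 0.01288550034988871
0.81 [428. 220.] [14. 14. 15.] [438.7 331.2] [84.9 50.8] long axis deg 13.650143 z 0.012924351634315628
```

View pics/w4.png

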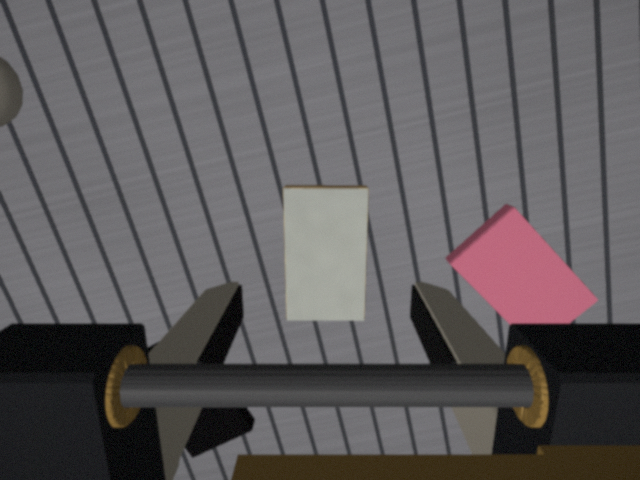

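The white panel (row 250, col 327) sits squarely between the fingers, and the pink block is clear of them at the right. Going down to grip it.

arm_command(xyz=[[0, -0.1, -3], [0, 0, -3], [0, 0, -1.2], [0, 0, 0], [0, 0, 0]], turn=[[0, 0, 0], [0, 0, 0], [0, 0, 0], [0, 0, 0], [0, 0, 0]])

```text
t: 4.62
tool_pos: [0.5165, 0.2212, 0.1926]
orientation: [-3.12, 0.354, -0.004]
force: [-0.8, 0.1, -0.1]
opening: 0.0754
```

arm_command(xyz=[[0, -0.1, -0.4], [0, 0, 0], [0, 0, 0]], turn=[[0, 0, 0], [0, 0, 0], [0, 0, 0]])

```text
t: 5.0
tool_pos: [0.5156, 0.22, 0.1868]
orientation: [-3.121, 0.354, -0.0]
force: [0.2, -0.3, -0.4]
opening: 0.0754
```

arm_command(xyz=[[0, 0, 0], [0, 0, 0], [0, 0, 0], [0, 0, 0]], turn=[[0, 0, 0], [0, 0, 0], [0, 0, 0], [0, 0, 0]], gripper=4.0, force=20)

```text
t: 5.5
tool_pos: [0.5156, 0.22, 0.1867]
orientation: [-3.121, 0.355, -0.0]
force: [0.1, 0.2, 0.2]
opening: 0.0493
```

```bash
cat > plan.py <<'E'
from h import *
s=robot.read_state();f=np.load("rest.npz");O,X,Y,N=[f[k] for k in "OXYN"];O=O-[0,0,.0012]
def rep(x,y,h,ang,name):
    # grasp tip at (x,y,h) in rest, tool z=-N, tool y = Y rotated by ang about N
    ty=np.cos(ang)*Y-np.sin(ang)*X; tz=-N; tx=np.cross(ty,tz); T=np.c_[tx,ty,tz]
    p=O+x*X+y*Y+(h+.186)*N; t0=rot(s["orientation"])
    print(name,"d cm",np.round((p-s["tool_pos"])*100,2),"turn",np.round(R.from_matrix(T@t0.T).as_rotvec(),3))
    q=np.array(s["tool_pos"])+.186*t0[:,2]-O
    print("  tip now in rest mm",np.round([q@X*1e3,q@Y*1e3,q@N*1e3],1),"force rest",np.round([np.dot(s["force"],k) for k in (X,Y,N)],1),"q",np.round(s["q"],2),"open",round(s["opening"]*1e3,1),"t",s["t"])
E
python3 - <<'E'
from plan import *
print(X,Y,N,O); rep(.045,0,.08,0,"above")
E
```

```text
[-0.18623064 -0.79754619  0.57379284] [ 9.73804309e-01 -2.27387703e-01 -1.38777878e-17] [0.13047344 0.55876194 0.81900047] [ 0.50448689 -0.0230411   0.04221988]
above d cm [  1.52 -13.03   9.92] turn [-0.358  0.574  1.514]
  tip now in rest mm [-219.7  -44.5  103.2] force rest [-0.   0.1  0.3] q [0.31 0.24 1.78 0.   1.12 2.11] open 49.3 t 5.5
```

arm_command(xyz=[[0, 0, 4], [0, 0, 6], [0.15, -1.3, 0], [0.15, -1.3, 0], [0.15, -1.3, 0], [0.15, -1.3, 0], [0.15, -1.3, 0], [0.15, -1.3, 0], [0.15, -1.3, 0], [0.15, -1.3, 0], [0.15, -1.3, 0], [0.15, -1.3, 0]], turn=[[0, 0, 0], [0, 0, 0], [-0.0358, 0.0574, 0.1514], [-0.0358, 0.0574, 0.1514], [-0.0358, 0.0574, 0.1514], [-0.0358, 0.0574, 0.1514], [-0.0358, 0.0574, 0.1514], [-0.0358, 0.0574, 0.1514], [-0.0358, 0.0574, 0.1514], [-0.0358, 0.0574, 0.1514], [-0.0358, 0.0574, 0.1514], [-0.0358, 0.0574, 0.1514]])

```text
t: 7.0
tool_pos: [0.5306, 0.0896, 0.2865]
orientation: [2.098, 1.674, -0.665]
force: [0.3, -0.1, -0.2]
opening: 0.0496
```

arm_command(xyz=[[0, 0, 0], [0, 0, 0]], turn=[[0, 0, 0], [0, 0, 0]])

```text
t: 7.25
tool_pos: [0.5305, 0.0904, 0.2867]
orientation: [2.107, 1.665, -0.662]
force: [-0.2, 0.2, -0.5]
opening: 0.0495
```

```bash
python3 - <<'E'
from plan import *
c=read_camera("wrist"); save(c,"w5.png")
D=spotter.masks_of(c,"panel_center")
for d in D[:4]:
    P=pts(c,d["pixels"])-O; q=np.c_[P@X,P@Y,P@N]*1e3; col=np.median(c["frame"][d["pixels"]],0)
    if len(q)<50: continue
    hm=np.median(q[:,2]); q=q[abs(q[:,2]-hm)<4]
    print(round(d["confidence"],2),np.round(d["centre"]),col,np.round(hm,1),cv2.minAreaRect(q[:,:2].astype(np.float32)))
rep(.0455,0,.015,0,"pre")
E
```

```text
0.79 [282. 326.] [168. 170. 166.] 92.2 ((37.758121490478516, 0.4753704071044922), (50.20671463012695, 67.2579345703125), 89.72161102294922)
0.59 [  8. 186.] [170.  94. 112.] 23.1 ((-82.58195495605469, -71.42410278320312), (11.79205322265625, 34.7573127746582), 0.034535035490989685)
pre d cm [-0.83 -3.74 -5.37] turn [-0.001  0.002  0.004]
  tip now in rest mm [44.7 -0.6 80.9] force rest [-0.4 -0.2 -0.3] q [ 0.25  0.22  1.67 -0.53  1.56  0.58] open 49.5 t 7.25
```

View pics/w5.png

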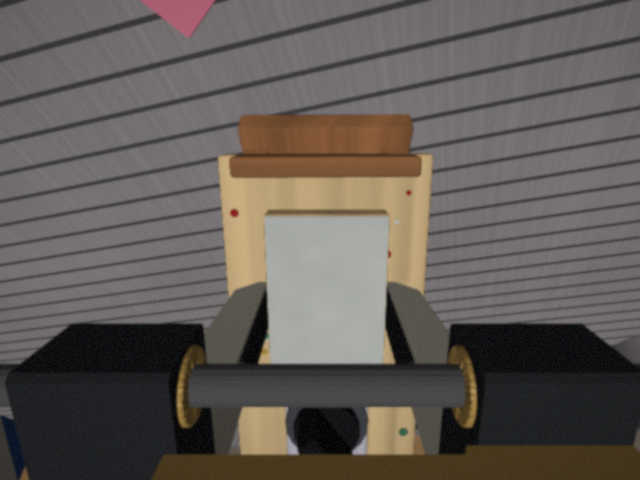

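arm_command(xyz=[[-0.3, -1.26, -1.84], [-0.3, -1.26, -1.84], [-0.23, -0.95, -1.39], [-0.1, -0.45, -0.65], [-0.05, -0.22, -0.33], [0, 0, 0], [0, 0, 0]], turn=[[0, 0, 0.002], [0, 0.002, 0.002], [0, 0, 0], [0, 0, 0], [0, 0, 0], [0, 0, 0], [0, 0, 0]])

```text
t: 8.22
tool_pos: [0.5211, 0.0489, 0.2268]
orientation: [2.099, 1.673, -0.663]
force: [-0.7, 0.4, -0.6]
opening: 0.05
```

```bash
cat > look.py <<'E'
from plan import *
import sys
c=read_camera("wrist"); save(c,sys.argv[1])
for d in spotter.masks_of(c,"panel_center")[:4]:
    P=pts(c,d["pixels"])-O; q=np.c_[P@X,P@Y,P@N]*1e3
    if len(q)<50: continue
    hm=np.median(q[:,2]); q=q[abs(q[:,2]-hm)<4]
    print(round(d["confidence"],2),np.round(d["centre"]),np.round(hm,1),cv2.minAreaRect(q[:,:2].astype(np.float32)),q[:,:2].min(0),q[:,:2].max(0))
E
python3 - <<'E'
import sys; sys.argv=["","w6.png"]
exec(open("look.py").read())
rep(.0425,0,.001,0,"pl")
E
```

```text
0.86 [284. 328.] 18.7 ((38.42204666137695, 1.2359657287597656), (67.09089660644531, 50.216644287109375), 0.3528064489364624) [  4.74496593 -23.97424024] [72.05284887 26.28883269]
pl d cm [-0.01 -0.13 -0.7 ] turn [-0.    -0.001 -0.004]
  tip now in rest mm [45.4  0.1  7.5] force rest [-0.6 -0.7 -0.4] q [ 0.19  0.25  1.76 -0.56  1.43  0.58] open 50.0 t 8.225
```

arm_command(xyz=[[-0.06, -0.06, -0.25], [-0.05, -0.05, -0.22], [-0.03, -0.03, -0.12], [0, 0, 0], [0, 0, 0]], turn=[[-0.001, -0.003, -0.005], [0, 0, 0], [0, 0, 0], [0, 0, 0], [0, 0, 0]])

```text
t: 8.95
tool_pos: [0.5195, 0.0474, 0.221]
orientation: [2.104, 1.666, -0.663]
force: [-2.3, 4.1, 7.3]
opening: 0.05
```

```bash
python3 - <<'E'
import sys; sys.argv=["","w7.png"]
exec(open("look.py").read())
rep(.0425,0,.001,0,"pl")
E
```

```text
0.82 [282. 328.] 13.0 ((36.6264533996582, -0.19927597045898438), (50.266483306884766, 66.9388198852539), 89.88957977294922) [  3.12527497 -25.32007939] [70.13955786 24.95118418]
pl d cm [ 0.15  0.01 -0.12] turn [0.001 0.001 0.001]
  tip now in rest mm [43.7 -1.3  1.7] force rest [ 1.4 -3.1  8. ] q [ 0.19  0.25  1.77 -0.56  1.42  0.59] open 50.0 t 8.95
```

arm_command(xyz=[[0.02, 0.1, -0.04], [0.02, 0.09, -0.06], [0.02, 0.08, -0.06], [0, 0, 0], [0, 0, 0]], turn=[[0, 0, 0], [0, 0, 0], [0, 0, 0], [0, 0, 0], [0, 0, 0]])

```text
t: 9.68
tool_pos: [0.5203, 0.05, 0.2192]
orientation: [2.103, 1.666, -0.662]
force: [1.2, 1.7, 4.6]
opening: 0.0497
```

```bash
python3 - <<'E'
import sys; sys.argv=["","w8.png"]
exec(open("look.py").read())
rep(.0425,0,.001,0,"pl")
E
```

```text
0.79 [286. 329.] 13.1 ((33.38730239868164, 0.21702957153320312), (50.23865509033203, 66.88607025146484), 89.9140625) [ -0.06998477 -24.88995299] [66.83587192 25.37853119]
pl d cm [ 0.06 -0.24  0.06] turn [0.001 0.002 0.001]
  tip now in rest mm [40.5 -0.9  1.8] force rest [1.1 0.8 4.8] q [ 0.19  0.26  1.77 -0.56  1.42  0.59] open 49.7 t 9.675
```

arm_command(xyz=[[0.02, 0.08, -0.06], [0.02, 0.06, -0.06], [0, 0, 0], [0, 0, 0]], turn=[[0, 0, 0], [0, 0, 0], [0, 0, 0], [0, 0, 0]])

```text
t: 10.28
tool_pos: [0.5207, 0.0508, 0.2185]
orientation: [2.103, 1.664, -0.664]
force: [-1.2, -1.7, 10.9]
opening: 0.0493
```

```bash
python3 - <<'E'
import sys; sys.argv=["","w9.png"]
exec(open("look.py").read())
rep(.0425,0,.001,0,"pl")
E
```

```text
0.92 [286. 328.] 13.1 ((32.90314483642578, 0.18236160278320312), (50.145870208740234, 66.68971252441406), 89.9964599609375) [ -0.44089806 -24.89005804] [66.24895542 25.25709531]
pl d cm [ 0.03 -0.33  0.12] turn [0.003 0.002 0.002]
  tip now in rest mm [39.7 -0.9  1.8] force rest [ 7.9 -0.8  7.8] q [ 0.19  0.26  1.76 -0.56  1.42  0.6 ] open 49.3 t 10.275
```

arm_command(xyz=[[0, 0, 0], [0, 0, 0], [0, 0, 0], [0.13, 0.56, 0.82], [0.4, 1.7, 2.5], [0.65, 2.8, 4.1], [0, 0, 0], [0, 0, 0]], turn=[[0, 0, 0], [0, 0, 0], [0, 0, 0], [0, 0, 0], [0, 0, 0], [0, 0, 0], [0, 0, 0], [0, 0, 0]], gripper=6.5)

```text
t: 11.38
tool_pos: [0.5317, 0.102, 0.291]
orientation: [2.103, 1.667, -0.665]
force: [-0.3, -0.1, -0.8]
opening: 0.0652
```

```bash
python3 - <<'E'
import sys; sys.argv=["","w10.png"]
exec(open("look.py").read())
for q in ["clamp_face","knob_grip"]:
  for d in spotter.masks_of(c,q)[:2]:
    P=pts(c,d["pixels"])-O; p=np.c_[P@X,P@Y,P@N]*1e3; print(q,d["confidence"],np.median(p,0))
rep(.163,0,.085,.6,"knob")
E
```

```text
0.85 [ 14. 192.] 26.8 ((-88.78376770019531, -72.42504119873047), (14.461946487426758, 53.3169059753418), 0.2522641122341156) [-96.05398396 -99.11416878] [-81.58398735 -45.79753904]
0.8 [248. 331.] 13.1 ((42.27487564086914, 0.1708221435546875), (84.77579498291016, 50.130313873291016), 0.08374331891536713) [ -0.14179158 -24.93706384] [84.65480806 25.23619865]
clamp_face 0.63 [ 1.53941209e+02 -1.56290307e-02  3.01651694e+01]
clamp_face 0.43 [3.91111613e+01 1.83147395e-03 1.30492553e+01]
knob_grip 0.61 [ 1.51075899e+02 -1.48843625e-02  3.82363992e+01]
knob d cm [ -2.22 -10.36   6.67] turn [0.079 0.335 0.492]
  tip now in rest mm [38.2 -2.  91.2] force rest [-0.3 -0.2 -0.8] q [ 0.27  0.23  1.65 -0.53  1.58  0.59] open 65.2 t 11.375
```

View pics/w10.png

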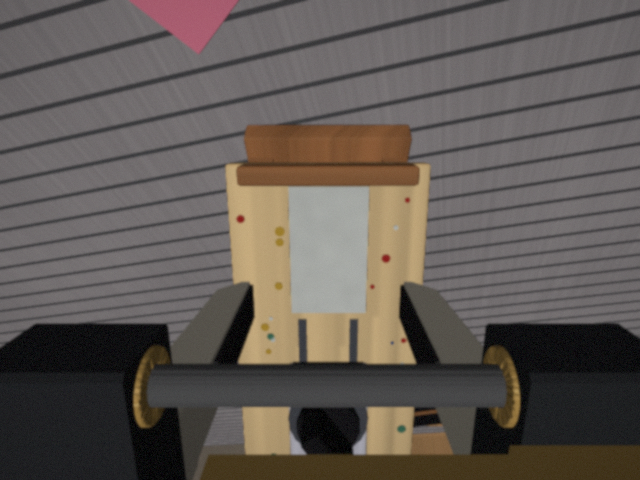

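The panel lies square on the plate, with its bottom edge at the ledge (row 186). The clamp knob is at (425, 328). Next, move above the knob.

arm_command(xyz=[[-0.45, -2.07, 1.34], [-0.45, -2.07, 1.34], [-0.44, -2.07, 1.33], [-0.44, -2.07, 1.33], [-0.44, -2.07, 1.33], [0, 0, 0], [0, 0, 0]], turn=[[0.016, 0.067, 0.0985], [0.016, 0.067, 0.0985], [0.016, 0.067, 0.0985], [0.016, 0.067, 0.0985], [0.016, 0.067, 0.0985], [0, 0, 0], [0, 0, 0]], gripper=5)

```text
t: 12.45
tool_pos: [0.5097, -0.0015, 0.3575]
orientation: [1.588, 2.313, -0.823]
force: [-0.4, 0.5, -1.4]
opening: 0.0502
```

```bash
python3 - <<'E'
import sys; sys.argv=["","w11.png"]
exec(open("look.py").read())
A=pts(c,np.ones((480,640),bool))-O; p=np.c_[A@X,A@Y,A@N]*1e3
k=(p[:,2]>52)&(p[:,2]<64)&(abs(p[:,1])<35)&(p[:,0]>125)&(p[:,0]<205); print("bar",k.sum(),cv2.minAreaRect(p[k,:2].astype(np.float32)),np.median(p[k],0))
rep(.163,0,.034,.6,"knob")
E
```

```text
0.85 [ 73. 449.] 12.9 ((41.820308685302734, -0.12493324279785156), (85.69072723388672, 49.99726486206055), 0.001806922140531242) [ -1.02493441 -25.12414885] [84.66569045 24.87401631]
bar 2214 ((162.75405883789062, -0.3861865997314453), (43.892059326171875, 13.87761116027832), 33.890045166015625) [161.0487639   -1.55632233  59.17939809]
knob d cm [-0.69 -2.86 -4.16] turn [-0.001  0.001  0.003]
  tip now in rest mm [1.625e+02 1.000e-01 8.490e+01] force rest [-1.1 -0.5 -0.9] q [ 0.1   0.04  1.74 -0.57  1.59 -0.21] open 50.2 t 12.45
```

View pics/w11.png

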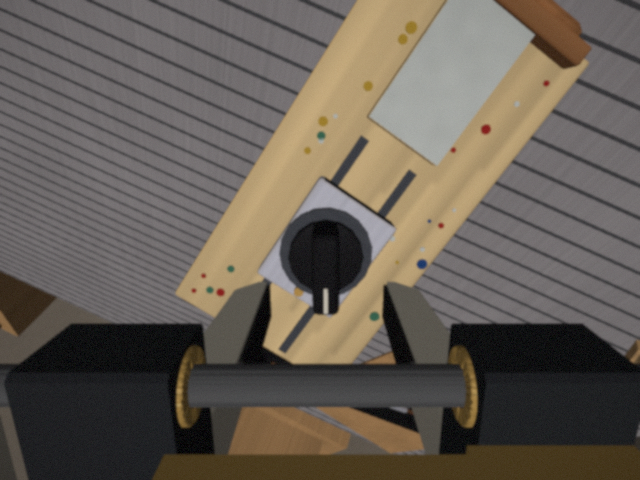

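The bar (row 260, col 325) lies straight between the fingers, and the panel above it is undisturbed. Lowering onto the bar.

arm_command(xyz=[[-0.2, -0.85, -1.25], [-0.2, -0.85, -1.25], [-0.2, -0.85, -1.25], [-0.06, -0.25, -0.35], [0, 0, 0], [0, 0, 0]], turn=[[0, 0, 0], [0, 0, 0], [0, 0, 0], [0, 0, 0], [0, 0, 0], [0, 0, 0]])

```text
t: 13.3
tool_pos: [0.5036, -0.0295, 0.3179]
orientation: [1.585, 2.314, -0.821]
force: [0.1, -0.2, 0.7]
opening: 0.0498
```

arm_command(xyz=[[0, 0, 0], [0, 0, 0], [0, 0, 0], [0, 0, 0], [0, 0, 0]], turn=[[0, 0, 0], [0, 0, 0], [0, 0, 0], [0, 0, 0], [0, 0, 0]], gripper=1.0, force=25)

```text
t: 13.92
tool_pos: [0.5032, -0.0296, 0.3174]
orientation: [1.585, 2.315, -0.823]
force: [-2.6, 1.7, 2.9]
opening: 0.0137
```

```bash
python3 -c "
from plan import *
rep(.121,0,.034,.6,'slid')"
```

```text
slid d cm [ 0.75  3.29 -2.56] turn [-0.001  0.001  0.001]
  tip now in rest mm [163.1   0.2  35.6] force rest [ 0.8 -2.9  3. ] q [ 0.05  0.04  1.81 -0.59  1.49 -0.21] open 13.7 t 13.925
```

arm_command(xyz=[[0.11, 0.48, -0.345], [0.11, 0.48, -0.345], [0.11, 0.48, -0.345], [0.11, 0.48, -0.345], [0.11, 0.48, -0.345], [0.11, 0.48, -0.345], [0.04, 0.16, -0.115], [0, 0, 0], [0, 0, 0]], turn=[[0, 0, 0], [0, 0, 0], [0, 0, 0], [0, 0, 0], [0, 0, 0], [0, 0, 0], [0, 0, 0], [0, 0, 0], [0, 0, 0]])

```text
t: 15.05
tool_pos: [0.5103, 0.0012, 0.2953]
orientation: [1.585, 2.315, -0.821]
force: [-2.9, 3.6, 3.0]
opening: 0.0137
```

```bash
python3 -c "
from plan import *
rep(.121,0,.034,.6,'slid')"
```

```text
slid d cm [ 0.04  0.22 -0.35] turn [-0.002  0.001  0.   ]
  tip now in rest mm [124.4   0.2  35.6] force rest [-0.6 -3.7  4.1] q [ 0.1   0.1   1.79 -0.57  1.49 -0.15] open 13.7 t 15.05
```

arm_command(xyz=[[0.02, 0.08, -0.057], [0.02, 0.08, -0.057], [0.02, 0.08, -0.057], [0.02, 0.08, -0.057], [0, 0, 0], [0, 0, 0]], turn=[[0, 0, 0], [0, 0, 0], [0, 0, 0], [0, 0, 0], [0, 0, 0], [0, 0, 0]])

```text
t: 15.8
tool_pos: [0.511, 0.004, 0.2933]
orientation: [1.585, 2.314, -0.823]
force: [-5.1, 2.1, 5.6]
opening: 0.0138
```

```bash
python3 -c "
from plan import *
rep(.121,0,.034,.6,'slid')"
```

```text
slid d cm [-0.03 -0.06 -0.14] turn [-0.001  0.001  0.001]
  tip now in rest mm [121.    0.2  35.6] force rest [ 2.5 -5.4  5.1] q [ 0.11  0.11  1.79 -0.57  1.49 -0.14] open 13.8 t 15.8
```

arm_command(xyz=[[0.02, 0.08, -0.057], [0.02, 0.08, -0.057], [0, 0, 0], [0, 0, 0]], turn=[[0, 0, 0], [0, 0, 0], [0, 0, 0], [0, 0, 0]])

```text
t: 16.3
tool_pos: [0.5113, 0.0047, 0.2927]
orientation: [1.585, 2.312, -0.826]
force: [-7.5, -3.5, 9.6]
opening: 0.0139
```

```bash
python3 -c "
from plan import *
rep(.121,0,.034,.6,'slid')"
```

```text
slid d cm [-0.06 -0.13 -0.09] turn [0.001 0.    0.002]
  tip now in rest mm [120.6   0.2  35.6] force rest [ 9.7 -6.5  5. ] q [ 0.11  0.11  1.79 -0.57  1.49 -0.14] open 13.9 t 16.3
```

arm_command(xyz=[[0, 0, 0], [0, 0, 0], [0, 0, 0], [0, 0, 0], [0, 0, 0], [0, 0, 0], [0, 0, 0], [0, 0, 0], [0, 0, 0]], turn=[[-0.0222, -0.095, -0.139], [-0.0222, -0.095, -0.139], [-0.0222, -0.095, -0.139], [-0.0222, -0.095, -0.139], [-0.0222, -0.095, -0.139], [-0.0222, -0.095, -0.139], [-0.0222, -0.095, -0.139], [0, 0, 0], [0, 0, 0]])

```text
t: 17.42
tool_pos: [0.5099, 0.0054, 0.2924]
orientation: [2.417, 0.952, -0.473]
force: [-18.8, 5.2, 16.8]
opening: 0.0137
```

```bash
python3 -c "
from plan import *
rep(.121,0,.034,-.6,'end'); print(np.dot(s['wrist_torque'],N))"
```

```text
end d cm [ 0.08 -0.2  -0.06] turn [ 0.001 -0.01  -0.006]
  tip now in rest mm [120.5  -1.9  35.5] force rest [  9.  -19.5  14.2] q [ 0.11  0.11  1.79 -0.57  1.5   1.05] open 13.7 t 17.425
-0.08380580884493893
```

arm_command(xyz=[[-0.1, 0.0, 0.04], [-0.1, 0.0, 0.04], [0, 0, 0]], turn=[[0, 0, 0], [0, 0, 0], [0, 0, 0]])

```text
t: 17.8
tool_pos: [0.5089, 0.0053, 0.2927]
orientation: [2.417, 0.954, -0.468]
force: [-7.2, -0.1, 6.2]
opening: 0.0141
```

```bash
python3 -c "
from plan import *
rep(.121,0,.034,-.6,'end'); print(np.dot(s['wrist_torque'],N))"
```

```text
end d cm [ 0.18 -0.19 -0.09] turn [ 0.    -0.006 -0.008]
  tip now in rest mm [120.6  -2.2  35.6] force rest [ 4.9 -6.9  4.1] q [ 0.11  0.11  1.79 -0.57  1.49  1.05] open 14.1 t 17.8
-0.1029226384937284
```

Forces are relieved. Open and retreat along the normal.

arm_command(xyz=[[0, 0, 0], [0, 0, 0], [0, 0, 0], [0.13, 0.56, 0.82], [0.4, 1.7, 2.5], [0.65, 2.8, 4.1], [0.65, 2.8, 4.1], [0, 0, 0], [0, 0, 0]], turn=[[0, 0, 0], [0, 0, 0], [0, 0, 0], [0, 0, 0], [0, 0, 0], [0, 0, 0], [0, 0, 0], [0, 0, 0], [0, 0, 0]], gripper=5)

```text
t: 18.92
tool_pos: [0.5278, 0.0844, 0.4079]
orientation: [2.417, 0.956, -0.464]
force: [-0.2, 0.3, 0.6]
opening: 0.05
```

```bash
python3 - <<'E'
import sys; sys.argv=["","w12.png"]
exec(open("look.py").read())
A=pts(c,np.ones((480,640),bool))-O; p=np.c_[A@X,A@Y,A@N]*1e3
k=(p[:,2]>52)&(p[:,2]<64)&(abs(p[:,1])<35)&(p[:,0]>80)&(p[:,0]<165); print("bar",k.sum(),cv2.minAreaRect(p[k,:2].astype(np.float32)),np.median(p[k],0))
k=(p[:,2]>13.5)&(p[:,2]<18.5)&(abs(p[:,1])<32)&(p[:,0]>70)&(p[:,0]<190); print("clamp",np.percentile(p[k,0],[1,99]))
for n in ["scene","side"]:
  c2=read_camera(n)
  for q in ["paint_bottle_center","dark_jar_center","white_pot_center"]:
    for d in spotter.masks_of(c2,q)[:1]: print(n,q,np.round(d["centre"]))
print(robot.read_state()["force"])
E
```

```text
0.86 [132. 270.] 13.0 ((42.18513488769531, 0.24007034301757812), (85.3957290649414, 50.17986297607422), 0.12131059169769287) [ -0.55225577 -24.85509996] [84.92386437 25.31548646]
0.81 [24. 62.] 33.0 ((-98.5156478881836, -76.07647705078125), (58.83638381958008, 29.40274429321289), 61.4002685546875) [-124.27924391 -105.40447497] [-89.27200859 -43.47095787]
bar 1127 ((120.5355453491211, 0.09711074829101562), (13.930234909057617, 44.03953170776367), 55.90964889526367) [119.10285512   0.83358343  59.24384337]
clamp [ 70.76046523 155.92859374]
scene paint_bottle_center [190. 243.]
scene dark_jar_center [364. 375.]
scene white_pot_center [391. 446.]
side paint_bottle_center [207. 479.]
side dark_jar_center [302. 220.]
side white_pot_center [358. 181.]
[ 0.87445879 -0.54693232  0.04259078]
```

View pics/w12.png

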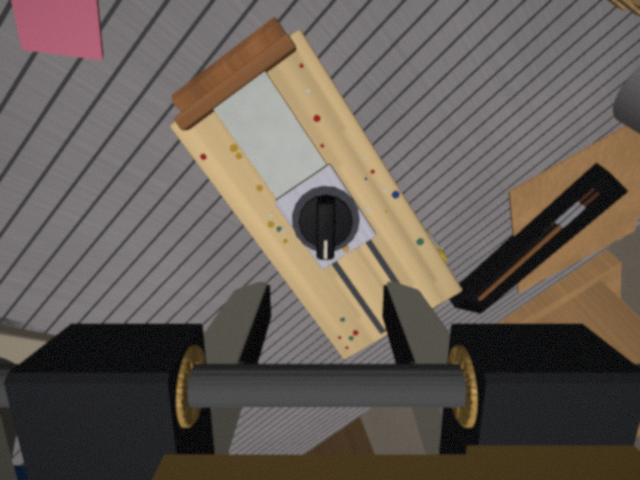

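The panel (row 132, col 270) is against the ledge, the clamp face meets its upper edge, and the bar (row 220, col 325) is turned over. Everything is released.

```bash
python3 -c "
from plant import robot
print(robot.close_job())"
```

```text
the job is handed in; nothing more can be done
None
```

I did the job in the order asked and handed it in at about 19 s of the 67 s allowed. I laid the white panel on the easel and slid it down against the ledge. Then I slid the clamp to the panel's upper edge, turned the knob clockwise past its detent, let go and backed away.

**Last checks:**
- **Panel:** it lies flat, white face up, about 0.2 mm off the middle line and about 0.1° off square. Its lower edge is within about 0.5 mm of the ledge.
- **Clamp:** its face is about 84.5 mm from the ledge, so it is against the panel. The push force rose to about 10 N as it stopped.
- **Knob:** the bar has gone from +34° to -34°, a turn of about 1.19 rad, and it stayed there after release, so it is locked.
- **Bottle, jar and pot:** they stand where they were, to within a few pixels in both fixed cameras.
- **Robot:** it touches nothing, and the force reads about zero.

**What disagreed or was less clean:**
- **Side load:** turning the knob put about 19 N sideways on the tool. I eased that off before opening the fingers.
- **Clamp edge readout:** the depth readout of the clamp's outline overlapped the panel, so it gave no usable edge. I took the clamp's position from the knob instead.

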